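# Put the palette away under the vanity shelf

### The arm

A 7-joint arm with a two-finger parallel gripper is mounted at the origin on the work surface. World frame = base frame: x ahead of the robot, y to its left, z up, the work surface at z = 0. Lengths are in m, angles in degrees, forces in N, time in s.
With the tool pointing down it reaches from about 0.4 to 0.85 m from the base axis. Payload 4.4 kg.
Tool frame: the origin (TCP) lies at the very end of the fingers, on their centre line; the grasp point (between the pads) lies grip_depth behind it (grip_depth is the distance from the TCP to the grasp point, in m); z points along the fingers, y is the line along which they close (so a half turn about z gives the same grasp; the last joint's range is limited). The gripper opens to 94 mm and grips with 3 to 60 N. Pads are 16 mm wide; open, the fingers measure 119 mm over their backs; the gripper's body (75 mm by 177 mm) begins 78 mm behind the grasp point.
Start: joints at [-79.057, 36.005, 2.206, 86.941, -1.547, 57.084, -1.146], TCP at [0.165, 0.629, 0.205] pointing down, gripper open.
Joint ranges: [-175.42, 175.42], [-21.48, 121.26], [-71.46, 75.88], [10.55, 141.38], [-63.04, 243.04], [13.31, 113.54], [-168.57, 168.57]. Speed limits (degrees/s): [147.25, 147.25, 180, 180, 180, 180, 180].

### API

Orientations are given as a 3x3 rotation matrix whose columns are the frame's x, y, z axes.
In Python, from workcell import * gives the robot as it stands.
- The arm moves only by the shell command python3 -m handwheel 'ROWS' [OPENING] [FORCE]. ROWS is JSON, a list of rows, each an object with "slide": the shift along the world's x, y, z in m, a list of three; "turn": the turn, a rotation vector about the world's x, y, z in rad, a list of three. A call has 1 to 10 rows; each row is the pose to reach, as a shift and turn from the pose commanded when the call began; what a row does not reach only later rows make up. A row lasts 1/12 s, in which the tool goes at most 41.7 mm and 7.16 degrees, less where a joint would pass 70% of its speed; a pose out of reach is approached as far as the arm can. A call with a gripper value outside its range is refused whole. OPENING is the finger opening in m, from 0 to 0.094, set as the call begins (- or left out, the last holds). The fingers move at their own pace and stop on an object; FORCE is the grip in N (left out, the last holds). Time passes only in rows, so rows that repeat a pose let the fingers close. It gives the time, the measured TCP pose, the force, the opening and the grip force at its end, in the units of the state.
- read_state(): the state, without advancing time (a new reading comes with each control period).
- get_image(name): name is "scene" or "top" or "wrist"; returns a dict with "image" (384x512x3 uint8, blue, green, red), "depth" (384x512 float32, m along the optical axis (not along the pixel's ray), 0 where there is no reading), "fovy" (degrees; the focal length in pixels is half the picture's height over the tangent of half this angle, whatever the lens; pixels are square), "cx", "cy" (the principal point, pixels), "xyz" and "orientation" of the camera in the world. Camera axes: x right, y down, z forward; pixel columns grow to the right and rows downward; lengths in m; the calibration is good to about 2 mm. A picture is of the moment at which its call begins.
- job_done(): hands the job in; it is judged then, once.
The state is a dict: "t": time; "joints": joint angles; "joint_velocities": joint speeds; "tau": joint torques, N m; "tcp_pos": TCP position; "eef_rot": TCP orientation; "contact_force": force on the tool from outside, world axes, zero at the start; "wrist_torque": the same for the moment, N m; "grip_width": finger opening in m; "gripper_force": force on a finger pad.
Only numpy, scipy, OpenCV 4.12 (cv2) and the standard library are available. Lean on these libraries where they do the work, as an engineer would, in place of code of your own. Each camera call takes 0.05 s, during which the arm holds its last target. There are 200 camera calls.

### The job

Put the rose-gold palette away under the clear acrylic shelf on the vanity: find the place that is still free among the things kept there and slide the palette in lengthwise from the shelf's front (the side towards the robot), flat and straight, until about 4 cm of it is left sticking out at the front to pull it out by. Neither the palette nor the robot may touch the jar, the eyelash curler, the perfume bottle, or the shelf and its organizer; leave all of these as they are.

Things in the scene. Friction and masses are not known exactly. Their poses are not given: they have to be found in the camera images.
- palette_center (a point): Centre (half-way up) of the closed rose-gold palette compact: a flat loose box 150 mm long (own x) by 56 mm wide (own y) by 16 mm thick (own z, up), 100 to 200 g, lying flat on the vanity top (z = 0), so the point is 8 mm above it. A small gold press-button clasp, under 1 mm proud, is in the middle of one long side; the two ends are alike and either may go in first. It stays shut.
- riser: Clear acrylic shelf, fixed, 380 mm wide (own y), 180 mm deep (own x, front to back), 52 mm high. Origin: centre of its footprint on the vanity top (z = 0). Open front edge, facing the robot, at own x = -90 mm; back also open. Top panel 6 mm, underside 46 mm above the vanity; inner faces of the side walls at own y = +/-184 mm. Under it are three places, at own y about -118, 0, +118 mm: two taken, one free.
- organizer_front (a point): Clear acrylic lipstick organizer with a closed swing door, fixed on top of the shelf at its back: 150 mm wide (own y), 98 mm tall. This point is the middle of its door, 101 mm above the vanity; the door's small gold knob stands 10 mm out of it.
- jar_center (a point): Centre (half-way up) of the frosted glass jar with a sage-green lid: upright, 66 mm in diameter, 38 mm high, loose. It stands at one of the shelf's places, partly under the front edge and partly in front of it.
- curler_center (a point): Stainless eyelash curler lying with its two finger loops towards the front, loose. This point is about the middle of its length, 15 mm above the vanity; measured from it along own x the loops reach to -58 mm and the clamp head to +50 mm; across (own y) it is 70 mm wide at the loops; 30 mm high. It lies at one of the shelf's places, the loops sticking out in front.
- perfume_center (a point): Centre (half-way up) of a loose upright perfume bottle, amber glass with a black cap, 62 by 34 mm, 106 mm high. It stands in front of the shelf, off to the left or right side; the palette starts off to the other side.
Mind the look-alikes: they are no part of the job. There is more than one size of the part that bears palette_center; the job needs the larger.

How it is judged:
By the outcome, as a careful person would: the job done as asked, in the order asked, and still so for the second after the job is handed in, with the robot touching nothing.
It also fails if it takes over 48 s, if anything falls off the work surface, if the arm or the gripper's body presses on something with over 40 N, if the wrist force passes 120 N, or if a joint passes its speed limit or range.

## Working session

There is one attempt and no reset: what is moved stays moved. The work goes in short steps, Python scripts to look and compute and a shell command to move; the robot and the scene stay as the last step left them, time stands still between calls to the robot, and variables do not carry over. Pictures are saved under pics/ and viewed, at most 10 in all, crops included, and the job is handed in when it is done.

```bash
mkdir -p pics; cat > h.py <<'E'
from workcell import *
import numpy as np, cv2
def grab(n,f):
    d=get_image(n); cv2.imwrite(f'pics/{f}.png',d['image']); np.savez(f'pics/{f}.npz',**d); return d
def load(f): return dict(np.load(f'pics/{f}.npz'))
def ray(d,u,v):
    f=d['image'].shape[0]/2/np.tan(np.radians(float(d['fovy']))/2)
    return d['orientation']@np.array([(u-d['cx'])/f,(v-d['cy'])/f,1])
def atz(d,u,v,z):
    r=ray(d,u,v); return d['xyz']+r*(z-d['xyz'][2])/r[2]
def dep(d,u,v):
    return d['xyz']+ray(d,u,v)*d['depth'][int(v),int(u)]
E
python3 - <<'E'
from h import *
for n in('top','scene'):
    d=grab(n,n+'1'); print(n,d['fovy'],d['xyz'],d['orientation'].round(2).tolist())
a,b=load('top1')['image'],load('scene1')['image']
s=read_state(); print(s['t'],s['tcp_pos'],s['eef_rot'],s['grip_width'])
E
```

```text
top 44.98086157822386 [ 0.38747327 -0.07931256  1.2476382 ] [[-0.0, -0.98, 0.19], [-1.0, 0.0, 0.01], [-0.01, -0.19, -0.98]]
scene 46.39015041252214 [ 1.18520817 -0.43746284  0.97711975] [[0.56, 0.64, -0.52], [0.83, -0.45, 0.34], [-0.02, -0.62, -0.79]]
0.1 [0.1649602  0.62812821 0.20469194] [[-9.67189836e-01  2.54054477e-01 -3.80358392e-04]
 [ 2.54054759e-01  9.67188551e-01 -1.57667069e-03]
 [-3.26819659e-05 -1.62157173e-03 -9.99998685e-01]] 0.09379190160094523
```

View pics/top1.png

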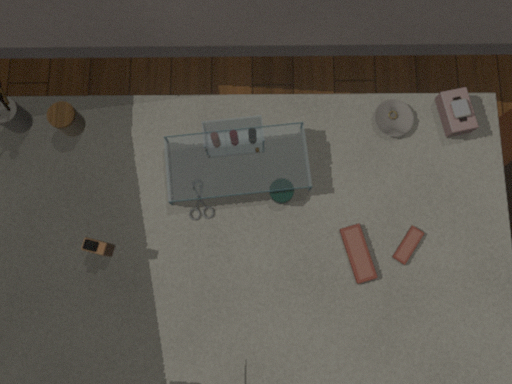

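View pics/scene1.png

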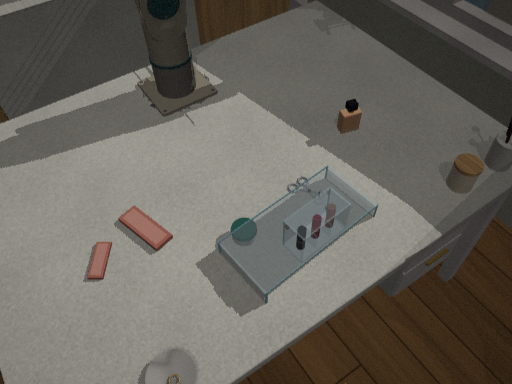

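The top view shows the shelf with its front edge running from about (170,202) to (310,190), the curler at the left place (~200,200) and the jar at the right place (282,191), so the middle is free. The large palette is at (358,254), its small look-alike at (409,245), and the perfume bottle at (95,246). I'll enlarge for exact positions.

```bash
python3 - <<'E'
from h import *
d=load('top1');im=d['image']
im=cv2.convertScaleAbs(im,alpha=1.6)
a=cv2.resize(im[115:225,155:320],None,fx=4,fy=4,interpolation=cv2.INTER_CUBIC)
b=cv2.resize(im[215:295,330:390],None,fx=4,fy=4,interpolation=cv2.INTER_CUBIC)
a=cv2.resize(a,(660,440))
cv2.imwrite('pics/shelf_c.png',a)
# palette mask -> minAreaRect at top height
m=(im[...,2].astype(int)-im[...,1]>60).astype(np.uint8); m[:, :330]=0; m[:215]=0; m[295:]=0
n,l,st,c=cv2.connectedComponentsWithStats(m)
for i in range(1,n):
    if st[i,4]<200: continue
    p=np.argwhere(l==i)
    P=np.array([atz(d,u,v,.016)[:2] for v,u in p]).astype(np.float32)
    print(c[i],st[i],cv2.minAreaRect(P*1000))
E
```

```text
[357.79906542 260.01401869] [341 228  35  55 214] ((464.4871520996094, -335.4898986816406), (144.11610412597656, 51.81106948852539), 16.387056350708008)
```

View pics/shelf_c.png

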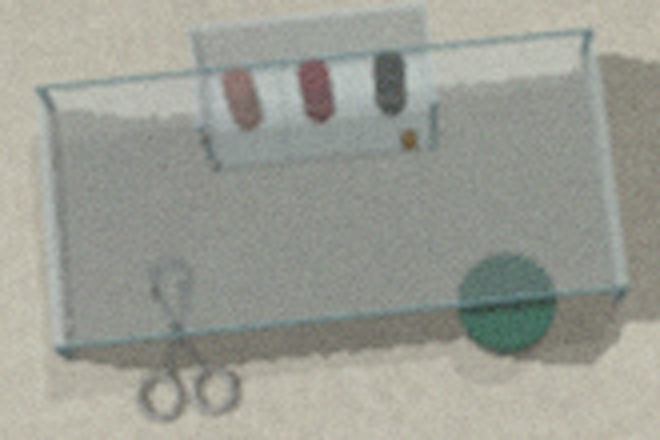

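The crop shows the shelf's top corners at front (63,351) and (622,290), back (42,90) and (590,33). The jar lid centre is (507,303), the curler loops reach (140..240, 420) and the middle is empty.

```bash
python3 - <<'E'
from h import *
d=load('top1')
g=lambda u,v,z: atz(d,155+u/4-.375,115+v/4-.375,z)[:2]
FL,FR,BL,BR=[g(*p,.052) for p in((63,351),(622,290),(42,90),(590,33))]
print(FL,FR,BL,BR,np.linalg.norm(FL-FR),np.linalg.norm(BL-BR),np.linalg.norm(FL-BL))
C=(FL+FR+BL+BR)/4
y=(FL-FR)+(BL-BR); y/=np.linalg.norm(y); x=np.array([y[1],-y[0]])
print('C',C,'yaw',np.degrees(np.arctan2(x[1],x[0])),'yaws F,B',[np.degrees(np.arctan2(-(a-b)[0],(a-b)[1])) for a,b in((FL,FR),(BL,BR))])
for n,p in dict(jar=(507,303,.038),jarR=(555,303,.038),jarL=(459,303,.038),loopL=(140,395,.02),loopR=(242,388,.02),head=(172,262,.02),clampR=(193,275,.02),organR=(433,152,.052),organL=(217,168,.052)).items():
    q=g(*p)-C; print(n,g(*p),'local',q@x,q@y)
# palette from whole mask, looser
im=cv2.GaussianBlur(d['image'],(3,3),0).astype(int)
m=(im[...,2]-im[...,1]>25).astype(np.uint8); m[:, :330]=0;m[:,392:]=0; m[:215]=0; m[295:]=0
n,l,st,c=cv2.connectedComponentsWithStats(m)
for i in range(1,n):
    if st[i,4]<200: continue
    P=np.array([atz(d,u,v,.016)[:2] for v,u in np.argwhere(l==i)]).astype(np.float32)
    print(st[i],cv2.minAreaRect(P*1000),P.mean(0))
E
```

```text
[0.59545969 0.15660959] [ 0.63446584 -0.21028257] [0.77396601 0.17656566] [ 0.81188919 -0.1931272 ] 0.36895981009613676 0.37163285158131604 0.1796183499169935
C [ 0.70394518 -0.01755863] yaw 5.962385273209958 yaws F,B [np.float64(6.0686061533895055), np.float64(5.856928408213387)]
jar [ 0.62891266 -0.13524969] local -0.0868518444599374 -0.1092603475673756
jarR [ 0.62875768 -0.16712745] local -0.09031730289809163 -0.1409495533505767
jarL [ 0.62906772 -0.10335502] local -0.0833845463696771 -0.0775543194458899
loopL [0.57089722 0.11030877] local -0.11904591994183328 0.14099610562286288
loopR [0.57533425 0.04202757] local -0.12172563533718049 0.07262338633009018
head [0.66198512 0.09078841] local -0.030478467494911406 0.11211954314620796
clampR [0.65288864 0.07634674] local -0.04102587126198628 0.09870089838172816
organR [ 0.72917924 -0.08657629] local 0.01792830328317691 -0.07126550217257484
organL [0.71893984 0.05763931] local 0.022724762208897485 0.073233564713684
[ 340  224   37   59 1183] ((464.5194091796875, -335.43182373046875), (147.55992126464844, 55.129600524902344), 16.351905822753906) [ 0.4636264  -0.33567044]
```

```bash
python3 -m handwheel '[{"slide":[0.03,-0.03,0],"turn":[0,0,0.05]},{"slide":[0.056,-0.06,0],"turn":[0,0,0.1]},{"slide":[0.08,-0.09,0],"turn":[0,0,0.15]},{"slide":[0.11,-0.12,0],"turn":[0,0,0.2]},{"slide":[0.14,-0.15,0],"turn":[0,0,0.25]},{"slide":[0.17,-0.18,0],"turn":[0,0,0.3]},{"slide":[0.20,-0.21,0],"turn":[0,0,0.35]},{"slide":[0.22,-0.24,0],"turn":[0,0,0.4]},{"slide":[0.24,-0.27,0],"turn":[0,0,0.45]},{"slide":[0.26,-0.30,0],"turn":[0,0,0.542]}]' 0.08 40
```

```text
t: 0.93
tcp_pos: [0.4259, 0.3267, 0.2052]
eef_rot: [[-0.959, -0.283, -0.0], [-0.283, 0.959, -0.001], [0.001, -0.0, -1.0]]
contact_force: [0.3, -0.2, -0.4]
grip_width: 0.0797
gripper_force: 0.0
```

```bash
python3 -m handwheel '[{"slide":[0.01,-0.04,0],"turn":[0,0,0]},{"slide":[0.02,-0.08,0],"turn":[0,0,0]},{"slide":[0.03,-0.12,0],"turn":[0,0,0]},{"slide":[0.03,-0.16,0],"turn":[0,0,0]},{"slide":[0.03,-0.20,0],"turn":[0,0,0]},{"slide":[0.03,-0.24,0],"turn":[0,0,0]},{"slide":[0.03,-0.28,0],"turn":[0,0,0]},{"slide":[0.02,-0.32,0],"turn":[0,0,0]},{"slide":[0.01,-0.36,0],"turn":[0,0,0]},{"slide":[0.0,-0.40,0],"turn":[0,0,0]}]'
python3 -m handwheel '[{"slide":[0,-0.04,0],"turn":[0,0,0]},{"slide":[0,-0.08,0],"turn":[0,0,0]},{"slide":[-0.005,-0.12,0],"turn":[0,0,0]},{"slide":[-0.01,-0.16,0],"turn":[0,0,0]},{"slide":[-0.01,-0.20,0],"turn":[0,0,0]},{"slide":[-0.01,-0.24,0],"turn":[0,0,0]},{"slide":[-0.015,-0.265,0],"turn":[0,0,0]},{"slide":[-0.015,-0.277,0],"turn":[0,0,0]},{"slide":[-0.015,-0.277,0],"turn":[0,0,0]}]'
python3 - <<'E'
from h import *
d=grab('wrist','w1'); s=read_state(); print(d['xyz'],d['orientation'].round(3).tolist(),s['tcp_pos'])
im=cv2.GaussianBlur(d['image'],(3,3),0).astype(int)
m=(im[...,2]-im[...,1]>25).astype(np.uint8)
n,l,st,c=cv2.connectedComponentsWithStats(m)
for i in range(1,n):
    if st[i,4]<500: continue
    P=np.array([atz(d,u,v,.016)[:2] for v,u in np.argwhere(l==i)]).astype(np.float32)
    print(st[i],cv2.minAreaRect(P*1000))
E
```

```text
t: 1.77
tcp_pos: [0.4241, -0.0731, 0.2054]
eef_rot: [[-0.96, -0.281, -0.0], [-0.281, 0.96, 0.0], [0.0, 0.0, -1.0]]
contact_force: [0.5, 0.3, 0.0]
grip_width: 0.0799
gripper_force: 0.0
t: 2.52
tcp_pos: [0.4091, -0.3509, 0.205]
eef_rot: [[-0.961, -0.277, -0.001], [-0.277, 0.961, -0.001], [0.001, -0.001, -1.0]]
contact_force: [0.4, 0.6, 0.3]
grip_width: 0.0799
gripper_force: 0.0
[ 0.33725439 -0.37219811  0.38396464] [[-0.277, 0.928, 0.248], [0.961, 0.268, 0.071], [-0.0, 0.258, -0.966]] [ 0.40974909 -0.34804     0.20495794]
[ 237  161   40   98 3723] ((464.65765380859375, -336.8813171386719), (148.10848999023438, 54.8079833984375), 16.02018928527832)
[ 131  170   67   60 1749] ((484.0539245605469, -468.9288635253906), (36.75476837158203, 101.34552001953125), 55.497100830078125)
```

View pics/w1.png

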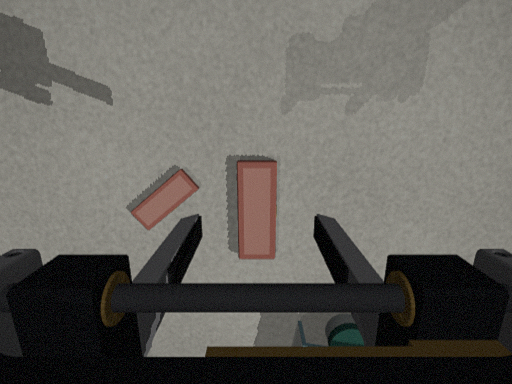

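The wrist picture shows the large palette at (257,209), lined up between the fingers, with the small look-alike at (165,199). I'll descend and grip it near its robot-side end.

```bash
python3 -m handwheel '[{"slide":[0.002,-0.001,-0.04],"turn":[0,0,0]},{"slide":[0.002,-0.001,-0.08],"turn":[0,0,0]},{"slide":[0.002,-0.001,-0.12],"turn":[0,0,0]},{"slide":[0.002,-0.001,-0.15],"turn":[0,0,0]},{"slide":[0.002,-0.001,-0.175],"turn":[0,0,0]},{"slide":[0.002,-0.001,-0.19],"turn":[0,0,0]},{"slide":[0.002,-0.001,-0.198],"turn":[0,0,0]},{"slide":[0.002,-0.001,-0.201],"turn":[0,0,0]},{"slide":[0.002,-0.001,-0.201],"turn":[0,0,0]}]'
python3 -m handwheel '[{"slide":[0,0,0],"turn":[0,0,0]},{"slide":[0,0,0],"turn":[0,0,0]},{"slide":[0,0,0],"turn":[0,0,0]},{"slide":[0,0,0],"turn":[0,0,0]},{"slide":[0,0,0],"turn":[0,0,0]},{"slide":[0,0,0],"turn":[0,0,0]}]' 0.04 40
```

```text
t: 3.32
tcp_pos: [0.4127, -0.3477, 0.0045]
eef_rot: [[-0.959, -0.283, -0.0], [-0.283, 0.959, 0.001], [-0.0, 0.001, -1.0]]
contact_force: [-0.2, -0.4, 0.2]
grip_width: 0.0799
gripper_force: 0.0
t: 3.82
tcp_pos: [0.4126, -0.3499, 0.0054]
eef_rot: [[-0.96, -0.281, 0.001], [-0.281, 0.96, -0.001], [-0.001, -0.002, -1.0]]
contact_force: [-0.0, 0.5, 7.1]
grip_width: 0.0555
gripper_force: 39.9
```

```bash
python3 -m handwheel '[{"slide":[0,0,0.004],"turn":[0,0,0]},{"slide":[-0.002,0.02,0.010],"turn":[0,0,-0.01]},{"slide":[-0.004,0.05,0.012],"turn":[0,0,-0.03]},{"slide":[-0.006,0.09,0.012],"turn":[0,0,-0.06]},{"slide":[-0.008,0.13,0.012],"turn":[0,0,-0.09]},{"slide":[-0.008,0.17,0.012],"turn":[0,0,-0.12]},{"slide":[-0.008,0.21,0.012],"turn":[0,0,-0.15]},{"slide":[-0.008,0.25,0.012],"turn":[0,0,-0.17]},{"slide":[-0.008,0.28,0.012],"turn":[0,0,-0.178]},{"slide":[-0.007,0.299,0.012],"turn":[0,0,-0.178]}]'
python3 -m handwheel '[{"slide":[0,0,0],"turn":[0,0,0]},{"slide":[0,0,0],"turn":[0,0,0]},{"slide":[0,0,0],"turn":[0,0,0]}]'
python3 - <<'E'
from h import *
d=grab('top','top2'); s=read_state(); print(s['tcp_pos'],s['eef_rot'].round(3).tolist() if hasattr(s['eef_rot'],'round') else s['eef_rot'])
im=cv2.convertScaleAbs(d['image'],alpha=1.6)
cv2.imwrite('pics/top2c.png',cv2.resize(im[115:265,155:330],(700,600),interpolation=cv2.INTER_CUBIC))
w=grab('wrist','w2')
E
```

```text
t: 4.65
tcp_pos: [0.4051, -0.072, 0.0165]
eef_rot: [[-0.995, -0.102, 0.002], [-0.102, 0.995, -0.003], [-0.002, -0.003, -1.0]]
contact_force: [1.9, 0.6, -1.6]
grip_width: 0.0554
gripper_force: 39.9
t: 4.9
tcp_pos: [0.4048, -0.0707, 0.0164]
eef_rot: [[-0.994, -0.109, 0.0], [-0.109, 0.994, -0.0], [-0.0, -0.0, -1.0]]
contact_force: [-0.3, -0.5, -1.0]
grip_width: 0.0556
gripper_force: 39.9
[ 0.4048057  -0.07193     0.01647808] [[-0.994, -0.106, 0.001], [-0.106, 0.994, -0.001], [-0.0, -0.001, -1.0]]
```

View pics/top2c.png

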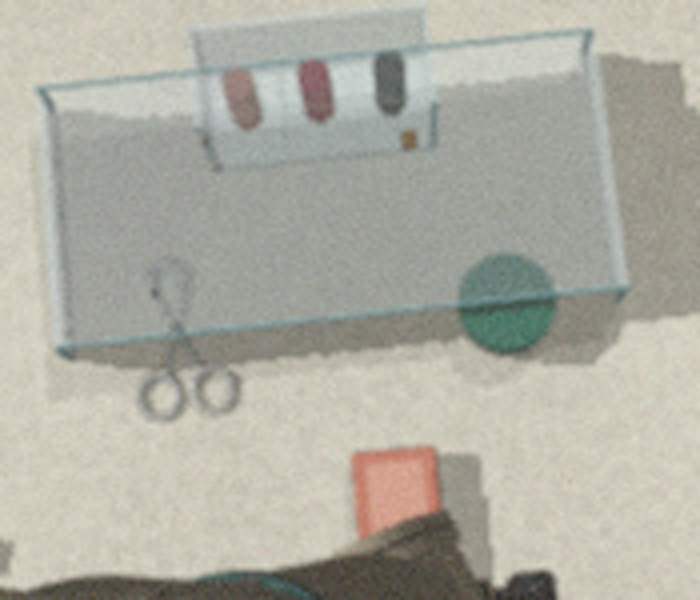

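View pics/w2.png

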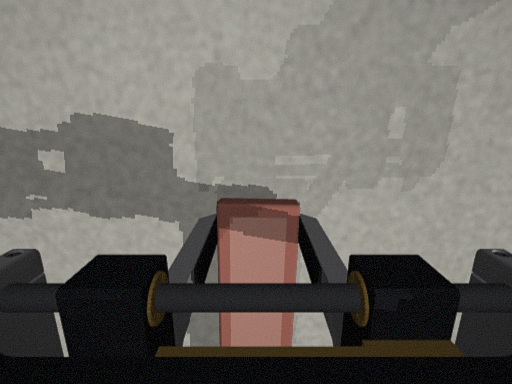

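The top crop shows the held palette with its front end at (353,453) and (436,447), in front of the shelf and a little right of the middle. The wrist picture shows its rear end at (217..299, 200), held between the fingers. Next I'll compute its local pose.

```bash
python3 - <<'E'
from h import *
d=load('top2');w=load('w2'); C=np.array([.704,-.0176]); a=np.radians(6); x=np.array([np.cos(a),np.sin(a)]);y=np.array([-x[1],x[0]])
g=lambda u,v,z: atz(d,155+u/4-.375,115+v/4-.375,z)[:2]
L,R=g(353,453,.028),g(436,447,.028)
print('front',L,R,(L-C)@x,(L-C)@y,(R-C)@x,(R-C)@y)
for z in(.024,.03):
  L,R=[atz(w,u,200,z)[:2] for u in(299,217)]
  print('rear',z,L,R,(L-C)@x,(L-C)@y,(R-C)@x,(R-C)@y)
s=read_state();p=s['tcp_pos'][:2]-C;print('tcp local',p@x,p@y)
# depth-plane tilt of palette in wrist view
for v in(205,230,250,270,320): print(v,dep(w,258,v), dep(w,235,v)[2],dep(w,280,v)[2])
E
```

```text
front [ 0.5304021  -0.03273448] [ 0.53415968 -0.08755891] -0.1742288949505008 0.003094350914796298 -0.17622261657048377 -0.05182252143017292
rear 0.024 [ 0.38043652 -0.04736649] [ 0.38623954 -0.10158862] -0.3249024119849651 0.004218168726182279 -0.32479893248003583 -0.050313511804117465
rear 0.03 [ 0.37867891 -0.04852416] [ 0.38427871 -0.10084742] -0.326771402566779 0.0032505581409679692 -0.3266715469398039 -0.049371409398233666
tcp local -0.3034203111829662 -0.023370657695121567
205 [ 0.3860803  -0.07418413  0.02622702] 0.026733965302626117 0.025449079274533187
230 [ 0.40308306 -0.0723605   0.02782315] 0.02595495211983323 0.02718050500717875
250 [ 0.41830358 -0.0707245   0.02681176] 0.026139544425340666 0.02695972762137408
270 [ 0.43327078 -0.06911823  0.02754976] 0.02707352192758658 0.027527501492360607
320 [ 0.47524697 -0.06460952  0.02694435] 0.026651950113366074 0.02602472658008581
```

```bash
python3 -m handwheel '[{"slide":[-0.001,0.011,-0.002],"turn":[0,0,0]},{"slide":[-0.002,0.022,-0.004],"turn":[0,0,0]},{"slide":[-0.002,0.022,-0.007],"turn":[0,0,0]},{"slide":[-0.002,0.022,-0.007],"turn":[0,0,0]},{"slide":[-0.002,0.022,-0.007],"turn":[0,0,0]}]'
python3 -c "
from h import *
C=np.array([.704,-.0176]); a=np.radians(6); x=np.array([np.cos(a),np.sin(a)]);y=np.array([-x[1],x[0]])
p=np.mean([grab('wrist','wt') and read_state()['tcp_pos'] for _ in range(4)],0);print(p,(p[:2]-C)@x,(p[:2]-C)@y)"
```

```text
t: 5.42
tcp_pos: [0.4026, -0.0507, 0.0094]
eef_rot: [[-0.995, -0.103, 0.0], [-0.103, 0.995, -0.0], [-0.0, -0.0, -1.0]]
contact_force: [0.1, -0.5, -1.2]
grip_width: 0.0558
gripper_force: 39.9
[ 0.40270073 -0.05016763  0.00950352] -0.3030529671111471 -0.0008948737720452175
```

```bash
python3 -m handwheel '[{"slide":[0.010,0.001,0],"turn":[0,0,0]},{"slide":[0.025,0.0026,0],"turn":[0,0,0]},{"slide":[0.04,0.0042,0],"turn":[0,0,0]},{"slide":[0.055,0.0058,0],"turn":[0,0,0]},{"slide":[0.07,0.0073,0],"turn":[0,0,0]},{"slide":[0.085,0.0089,0],"turn":[0,0,0]},{"slide":[0.10,0.0105,0],"turn":[0,0,0]},{"slide":[0.112,0.0117,0],"turn":[0,0,0]},{"slide":[0.119,0.0125,0],"turn":[0,0,0]},{"slide":[0.119,0.0125,0],"turn":[0,0,0]}]'
python3 - <<'E'
from h import *
d=grab('top','top3'); e=grab('scene','scene3')
im=cv2.convertScaleAbs(d['image'],alpha=1.6); i2=cv2.convertScaleAbs(e['image'],alpha=1.6)
A=cv2.resize(im[115:265,155:330],(466,400),interpolation=cv2.INTER_CUBIC)
B=cv2.resize(i2[160:300,210:325],(329,400),interpolation=cv2.INTER_CUBIC)
cv2.imwrite('pics/c3.png',np.hstack([A,B]))
print(read_state()['tcp_pos'])
E
```

```text
t: 6.45
tcp_pos: [0.5231, -0.0363, 0.0093]
eef_rot: [[-0.994, -0.108, 0.001], [-0.108, 0.994, -0.0], [-0.001, -0.001, -1.0]]
contact_force: [0.9, 0.4, -1.0]
grip_width: 0.0554
gripper_force: 39.9
[ 0.52067121 -0.0364508   0.00919679]
```

View pics/c3.png

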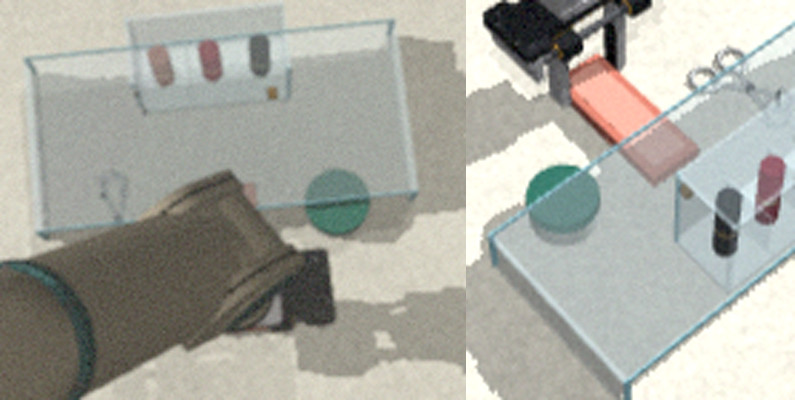

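The pictures show the palette's front about 3–4 cm under the shelf in the middle place, clear of the jar (565,195 in the right panel) and the curler loops (715,68). I'll continue.

```bash
python3 -m handwheel '[{"slide":[0.008,0.0008,0],"turn":[0,0,0]},{"slide":[0.02,0.002,0],"turn":[0,0,0]},{"slide":[0.032,0.0033,0],"turn":[0,0,0]},{"slide":[0.044,0.0045,0],"turn":[0,0,0]},{"slide":[0.056,0.0058,0],"turn":[0,0,0]},{"slide":[0.066,0.0068,0],"turn":[0,0,0]},{"slide":[0.072,0.0074,0],"turn":[0,0,0]},{"slide":[0.072,0.0074,0],"turn":[0,0,0]},{"slide":[0.072,0.0074,0],"turn":[0,0,0]}]'
python3 - <<'E'
from h import *
e=grab('scene','scene4'); w=grab('wrist','w4')
i2=cv2.convertScaleAbs(e['image'],alpha=1.5)
B=cv2.resize(i2[165:255,225:325],None,fx=4,fy=4,interpolation=cv2.INTER_CUBIC)
A=cv2.resize(w['image'][130:,150:370],(390,360*254*390//(220*360)))
A=A[:360]; A=cv2.copyMakeBorder(A,0,360-A.shape[0],0,0,0)
cv2.imwrite('pics/c4.png',np.hstack([B,A]));print(B.shape,A.shape,read_state()['tcp_pos'])
E
```

```text
t: 7.3
tcp_pos: [0.593, -0.029, 0.0092]
eef_rot: [[-0.994, -0.107, -0.001], [-0.107, 0.994, 0.0], [0.001, 0.0, -1.0]]
contact_force: [0.1, -0.3, -1.2]
grip_width: 0.0557
gripper_force: 39.9
(360, 400, 3) (360, 390, 3) [ 0.59256061 -0.02909236  0.00927935]
```

View pics/c4.png

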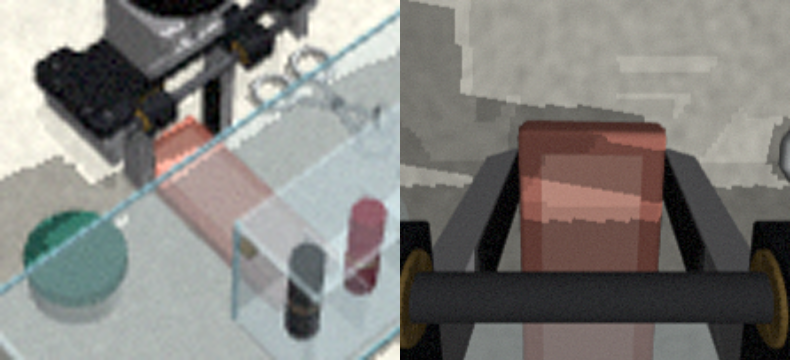

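The left panel shows the shelf front edge line from (0,292) to (400,15), with the palette under it and the fingers just in front. The right panel shows the rear end at (520..665,122). I'll cross-check the protrusion from the scene camera and wrist.

```bash
python3 - <<'E'
from h import *
e=load('scene4');w=load('w4'); C=np.array([.704,-.0176]); a=np.radians(6); x=np.array([np.cos(a),np.sin(a)]);y=np.array([-x[1],x[0]])
loc=lambda p:((p[:2]-C)@x,(p[:2]-C)@y)
g=lambda u,v,z: atz(e,225+u/4-.375,165+v/4-.375,z)
for p in((20,278),(175,171),(380,29)): print('edge',loc(g(*p,.052)))
k=220/390
for u in(520,665): print('rear',loc(atz(w,150+(u-400)*k,130+122*254/360*360/ (254*390//220) if 0 else 130+122*k,.019)))
p=read_state()['tcp_pos'];print(p,loc(p))
E
```

```text
edge (np.float64(-0.08344358782808563), np.float64(-0.15274897774790677))
edge (np.float64(-0.08255835133375145), np.float64(-0.027936643709299713))
edge (np.float64(-0.08156897257381991), np.float64(0.15529447913400096))
rear (np.float64(-0.13504129111476929), np.float64(-0.026506454909212704))
rear (np.float64(-0.13514083204519556), np.float64(0.027118241090388708))
[ 0.59256061 -0.02909236  0.00927935] (np.float64(-0.11203018815484576), np.float64(0.0002191832241132737))
```

```bash
python3 -m handwheel '[{"slide":[0.003,0.0003,0],"turn":[0,0,0]},{"slide":[0.006,0.0006,0],"turn":[0,0,0]},{"slide":[0.006,0.0006,-0.001],"turn":[0,0,0]},{"slide":[0.006,0.0006,-0.002],"turn":[0,0,0]},{"slide":[0.006,0.0006,-0.003],"turn":[0,0,0]},{"slide":[0.006,0.0006,-0.0035],"turn":[0,0,0]},{"slide":[0.006,0.0006,-0.0035],"turn":[0,0,0]}]'
```

```text
t: 7.98
tcp_pos: [0.5994, -0.0283, 0.0057]
eef_rot: [[-0.994, -0.107, -0.0], [-0.107, 0.994, 0.0], [0.0, 0.0, -1.0]]
contact_force: [-0.7, 0.2, -0.4]
grip_width: 0.0555
gripper_force: 39.9
```

```bash
python3 -m handwheel '[{"slide":[0,0,-0.0005],"turn":[0,0,0]},{"slide":[0,0,-0.0005],"turn":[0,0,0]}]'
python3 -m handwheel '[{"slide":[0,0,0],"turn":[0,0,0]},{"slide":[0,0,0],"turn":[0,0,0]},{"slide":[0,0,0],"turn":[0,0,0]},{"slide":[0,0,0],"turn":[0,0,0]},{"slide":[0,0,0],"turn":[0,0,0]}]' 0.072
python3 -m handwheel '[{"slide":[-0.005,-0.0005,0.002],"turn":[0,0,0]},{"slide":[-0.02,-0.002,0.015],"turn":[0,0,0]},{"slide":[-0.04,-0.004,0.03],"turn":[0,0,0]},{"slide":[-0.06,-0.006,0.06],"turn":[0,0,0]},{"slide":[-0.08,-0.008,0.09],"turn":[0,0,0]},{"slide":[-0.10,-0.01,0.12],"turn":[0,0,0]},{"slide":[-0.12,-0.013,0.15],"turn":[0,0,0]},{"slide":[-0.13,-0.014,0.17],"turn":[0,0,0]},{"slide":[-0.13,-0.014,0.18],"turn":[0,0,0]},{"slide":[-0.13,-0.014,0.18],"turn":[0,0,0]}]'
python3 - <<'E'
from h import *
e=grab('scene','scene5'); w=grab('wrist','w5'); t=grab('top','top5')
i2=cv2.convertScaleAbs(e['image'],alpha=1.5)
B=cv2.resize(i2[165:290,215:375],None,fx=3,fy=3,interpolation=cv2.INTER_CUBIC)
i3=cv2.convertScaleAbs(t['image'],alpha=1.5)[150:243,200:275]
A=cv2.resize(i3,(300,372),interpolation=cv2.INTER_CUBIC)
cv2.imwrite('pics/c5.png',np.hstack([B,A[:375] if A.shape[0]==375 else cv2.copyMakeBorder(A,0,375-A.shape[0],0,0,0)]))
E
```

```text
t: 8.15
tcp_pos: [0.5995, -0.0283, 0.0055]
eef_rot: [[-0.994, -0.107, -0.0], [-0.107, 0.994, 0.0], [0.0, 0.0, -1.0]]
contact_force: [-1.0, -0.1, 0.9]
grip_width: 0.0554
gripper_force: 39.9
t: 8.57
tcp_pos: [0.5997, -0.0283, 0.0054]
eef_rot: [[-0.994, -0.107, 0.0], [-0.107, 0.994, -0.0], [-0.0, -0.0, -1.0]]
contact_force: [0.0, 0.4, -0.2]
grip_width: 0.0718
gripper_force: 0.0
t: 9.4
tcp_pos: [0.4709, -0.0423, 0.1872]
eef_rot: [[-0.994, -0.107, 0.004], [-0.107, 0.994, 0.001], [-0.005, 0.0, -1.0]]
contact_force: [0.3, 0.4, -0.6]
grip_width: 0.0721
gripper_force: 0.0
```

View pics/c5.png

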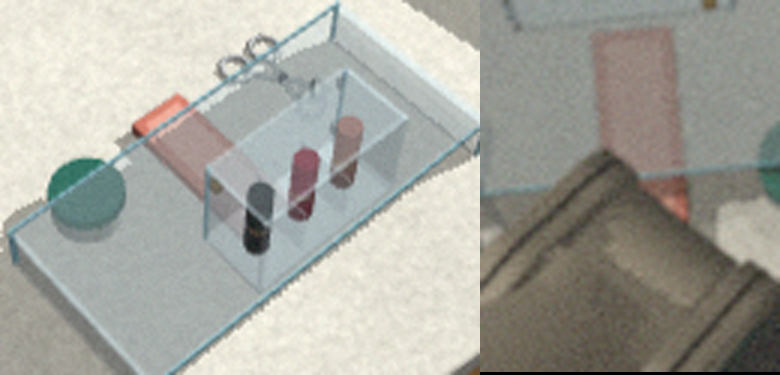

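The palette lies flat and straight in the middle place, with only its end out at the front, and the curler, jar and organizer are undisturbed. In the top panel its inner end is at (594,35)-(670,30) and the shelf edge passes (555,182)-(690,172). I'll check the protrusion.

```bash
python3 - <<'E'
from h import *
d=load('top5');e=load('scene5');w=load('w5'); C=np.array([.704,-.0176]); a=np.radians(6); x=np.array([np.cos(a),np.sin(a)]);y=np.array([-x[1],x[0]])
loc=lambda p:((p[:2]-C)@x).round(4).item()*1, 
loc=lambda p:(round((p[:2]-C)@x,4),round((p[:2]-C)@y,4))
g=lambda u,v,z:atz(d,200+(u-480)/4-.375,150+v/4-.375,z)
for p in((594,35),(670,30),(688,220)):print('top pal',loc(g(*p,.016)))
for p in((490,190),(555,182),(690,172)):print('top edge',loc(g(*p,.052)),loc(g(*p,.046)))
g=lambda u,v,z:atz(e,215+u/3-.33,165+v/3-.33,z)
for p in((133,127),(180,95)):print('scene rear top',loc(g(*p,.016)))
for p in((60,200),(160,127),(300,30)):print('scene edge',loc(g(*p,.052)))
im=cv2.GaussianBlur(w['image'],(3,3),0).astype(int)
m=(im[...,2]-im[...,1]>25).astype(np.uint8)
n,l,st,c=cv2.connectedComponentsWithStats(m)
for i in range(1,n):
    if st[i,4]>300:
        P=np.array([loc(atz(w,u,v,.016)) for v,u in np.argwhere(l==i)]);print('wrist',st[i],P.min(0),P.max(0))
q=cv2.convertScaleAbs(w['image'],alpha=1.4)
cv2.imwrite('pics/w5.png',q)
E
```

```text
top pal (np.float64(0.0223), np.float64(0.0241))
top pal (np.float64(0.0201), np.float64(-0.0281))
top pal (np.float64(-0.1128), np.float64(-0.0264))
top edge (np.float64(-0.0849), np.float64(0.1006)) (np.float64(-0.0837), np.float64(0.1012))
top edge (np.float64(-0.0842), np.float64(0.0577)) (np.float64(-0.083), np.float64(0.0581))
top edge (np.float64(-0.0873), np.float64(-0.0312)) (np.float64(-0.0861), np.float64(-0.0312))
scene rear top (np.float64(-0.12), np.float64(-0.0288))
scene rear top (np.float64(-0.1195), np.float64(0.0263))
scene edge (np.float64(-0.0817), np.float64(-0.1384))
scene edge (np.float64(-0.0841), np.float64(-0.0279))
scene edge (np.float64(-0.0833), np.float64(0.1382))
wrist [239 248  38  35 921] [-0.1288 -0.0268] [-0.0735  0.0272]
```

View pics/w5.png

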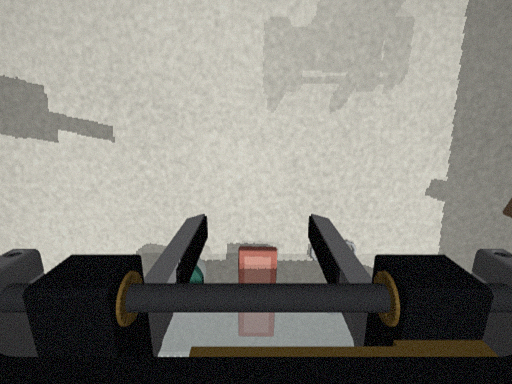

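The top camera gives about 43 mm left out and the scene camera about 37 mm, so roughly 40 mm. The palette is straight, and the wrist view shows the gripper clear of everything.

```bash
python3 -c "
from workcell import *
print(job_done())"
```

```text
the job is handed in; nothing more can be done
None
```

The palette is in the free middle place under the shelf, flat and straight, with about 4 cm left out at the front (the cameras put it between 37 and 43 mm). I saw no contact with the jar, curler, perfume bottle, shelf or organizer, and the job is handed in.

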